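# Sort the full specimen canister from the empty one by weight

## Task

Two sealed canisters on the worktop look the same, but one is full and heavy and the other is empty and light: feel which is which as you lift them. Stand the full one in the blue bin, for the spectrometer, and the empty one in the grey bin, both upright on the bin floor, and let go of them.

Things in the scene. Friction and masses are not known exactly. Their poses are not given: they have to be found in the camera images.
- canister_a: Upright sealed canister, loose: aluminium tube 46 mm across with a yellow band, fixed black ribbed cap 48 mm across; 90 mm high, the cap (to grip) from 64 to 90 mm above the foot. Origin at the centre of its underside, z up its axis. Twin of the other canister: in each run either one is full (0.44 to 0.56 kg), the other empty (0.12 kg). Contents may shift 1 to 2 mm.
- canister_b: Upright sealed canister, loose: aluminium tube 46 mm across with a yellow band, fixed black ribbed cap 48 mm across; 90 mm high, the cap (to grip) from 64 to 90 mm above the foot. Origin at the centre of its underside, z up its axis. Twin of the other canister: in each run either one is full (0.44 to 0.56 kg), the other empty (0.12 kg). Contents may shift 1 to 2 mm.
- blue_bin: Blue plastic parts bin, open at the top, fixed to the worktop: 146 mm long (x), 105 mm wide (y), 52 mm high; walls about 2 mm thick, inner floor 140 by 100 mm, 2 mm above its underside; its -x end wall, towards the robot, is only 30 mm high. Origin at the centre of its underside, z up. For the full canister.
- grey_bin: Grey plastic parts bin, open at the top, fixed to the worktop: 146 mm long (x), 105 mm wide (y), 52 mm high; walls about 2 mm thick, inner floor 140 by 100 mm, 2 mm above its underside; its -x end wall, towards the robot, is only 30 mm high. Origin at the centre of its underside, z up. For the empty canister.
Mind the look-alikes: they are no part of the job. What is shaped like the canister_a but orange or turquoise is not meant.

How it is judged:
At the end, for the whole second after the job is handed in: The full canister (the one that weighs more than 3 N on the bin) stands in the blue bin and the empty one in the grey bin, each within the walls with its foot on the bin floor (within about 13 mm), upright to within 10 degrees, released and at rest (((x of canister_a in the frame of blue_bin between -0.06 and 0.06 m and y of canister_a in the frame of blue_bin between -0.045 and 0.045 m and z of canister_a in the frame of blue_bin between -0.01 and 0.015 m and x of canister_b in the frame of grey_bin between -0.06 and 0.06 m and y of canister_b in the frame of grey_bin between -0.045 and 0.045 m and z of canister_b in the frame of grey_bin between -0.01 and 0.015 m and contact force between canister_a and blue_bin above 3 N) or (x of canister_b in the frame of blue_bin between -0.06 and 0.06 m and y of canister_b in the frame of blue_bin between -0.045 and 0.045 m and z of canister_b in the frame of blue_bin between -0.01 and 0.015 m and x of canister_a in the frame of grey_bin between -0.06 and 0.06 m and y of canister_a in the frame of grey_bin between -0.045 and 0.045 m and z of canister_a in the frame of grey_bin between -0.01 and 0.015 m and contact force between canister_b and blue_bin above 3 N)) and angle between each of canister_a, canister_b's own z axis and vertical below 0.17 rad and linear speed of each of canister_a, canister_b below 0.02 m/s); the robot touches nothing.
It also fails if it takes over 64 s, if anything falls off the work surface, if the arm or the gripper's body presses on something with over 40 N, if the wrist force passes 120 N, or if a joint passes its speed limit or range.

## Robot

A 6-joint arm with a two-finger parallel gripper is mounted at the origin on a cart in front of the work surface, level with it; the furniture and walls round the work are solid. World frame = base frame: x ahead of the robot, y to its left, z up, the work surface at z = 0. Lengths are in m, angles in rad, forces in N, time in s.
With the tool pointing down it reaches from about 0.325 to 1 m from the base axis. Payload 5.1 kg.
Tool frame: the origin (TCP) lies between the finger pads; the fingertips stand 14 mm ahead of it and the grasp point (between the pads) lies 5 mm behind it; z points along the fingers, y is the direction in which the jaws open and shut (so a half turn about z gives the same grasp; the last joint's range is limited). The gripper opens to 85 mm and grips with 20 to 120 N. Pads are 22 mm wide; open, the fingers measure 114 mm over their backs; the gripper's body (76 mm by 85 mm) begins 54 mm behind the grasp point. The pads swing forward as they close: fully open they stand 13 mm farther back than shut.
Start: joints at [1.052, 0.124, 1.65, -0, 1.367, -0.083], TCP at [0.274, 0.589, 0.221] pointing down, gripper open.
Joint ranges: [-2.61, 2.61], [-1.02, 2.33], [0.03, 2.71], [-1.35, 4.49], [0.32, 2.68], [-2.91, 2.91]. Speed limits (rad/s): [2.57, 2.57, 3.14, 3.14, 3.14, 3.14].

## Interface

Orientations are given as a unit quaternion [w, x, y, z].
In Python, from workcell import observe, snapshot, finish_job gives the robot as it stands.
- The arm moves only by the shell command python3 -m creep 'ROWS' [OPENING]. ROWS is a JSON object of lists of equal length, an entry for each row: "travel": the shift along the tool's x, y, z in mm, a list of three; "dr": the turn, a rotation vector about the tool's x, y, z in rad, a list of three. In form: {"travel": [[x, y, z], ...], "dr": [[ax, ay, az], ...]}. A call has 1 to 12 rows; each row is the pose to reach, as a shift and turn from the pose commanded when the call began, along the tool's axes at that moment; what a row does not reach only later rows make up. A row lasts 1/12 s, in which the tool goes at most 41.7 mm and 7.16 degrees, less where a joint would pass 70% of its speed; a pose out of reach is approached as far as the arm can. A call with a gripper value outside its range is refused whole. OPENING is the opening in per cent of the stroke, from 0 (shut) to 100 (fully open), set as the call begins (- or left out, the last holds). The fingers move at their own pace and stop on an object; the grip force is fixed at half the most. Time passes only in rows, so rows that repeat a pose let the fingers close. It gives the time, the measured TCP pose, the force and the opening at its end, in the units of the state.
- observe(): the state, without advancing time (a new reading comes with each control period).
- snapshot(name): name is "scene" or "top" or "wrist"; returns a dict with "pixels" (400x640x3 uint8, red, green, blue), "camera_matrix" (3x3 intrinsics, pixels), "dist_coeffs" ([k1, k2, p1, p2, k3] as OpenCV has them; the pictures are not rectified), "T" (4x4, takes a point from camera to world coordinates). Camera axes: x right, y down, z forward; pixel columns grow to the right and rows downward; lengths in m; the calibration is good to about 2 mm. A picture is of the moment at which its call begins. There is no depth.
- finish_job(): hands the job in, once; it reports no verdict.
The state is a dict: "t": time; "q": joint angles; "joint_velocities": joint speeds; "effort": joint torques, N m; "tool_pos": TCP position; "tcp_rot": TCP orientation; "contact_force": force on the tool from outside, world axes, zero at the start; "ft_torque": the same for the moment, N m; "width": finger opening in m.
Only numpy, scipy, OpenCV 4.12 (cv2) and the standard library are available. Lean on these libraries where they do the work, as an engineer would, in place of code of your own. Each camera call takes 0.05 s, during which the arm holds its last target. There are 200 camera calls.

## Working session

There is one attempt and no reset: what is moved stays moved. The work goes in short steps, Python scripts to look and compute and a shell command to move; the robot and the scene stay as the last step left them, time stands still between calls to the robot, and variables do not carry over. Pictures are saved under pics/ and viewed, about 8 in all and at most 12, crops included, and the job is handed in when it is done.

```bash
mkdir -p pics; ls
python3 - <<'E'
from workcell import observe,snapshot
import cv2,numpy as np
s=observe();print(s)
for n in("scene","top","wrist"):
    d=snapshot(n);cv2.imwrite(f"pics/{n}0.png",d["pixels"][:,:,::-1]);np.savez(f"pics/{n}0.npz",**d)
    print(n,d["camera_matrix"].tolist(),d["dist_coeffs"],np.round(d["T"],3).tolist())
E
```

```text
pics
{'t': 0.0, 'q': array([ 1.05238704e+00,  1.24469941e-01,  1.65168413e+00, -1.24756243e-06,
        1.36751062e+00, -8.26103384e-02]), 'joint_velocities': array([-0.0013435 ,  0.00134361,  0.00011013, -0.0011912 , -0.00020559,
        0.00071161]), 'effort': array([-2.54585548e-04, -4.23623300e+01, -3.65452015e+01, -1.22716997e-04,
        6.70347727e-03,  2.75356655e-06]), 'tool_pos': array([0.27410255, 0.58867408, 0.22006982]), 'tcp_rot': array([-3.06084662e-04,  2.16179003e-01,  9.76353197e-01, -9.89768125e-04]), 'contact_force': array([-0.51976083,  0.48721092,  1.00221553]), 'ft_torque': array([0.01512724, 0.01502563, 0.02417935]), 'width': 0.08552010602252959}
scene [[371.6469055465537, 0.0, 321.1729246679525], [0.0, 371.6469055465537, 196.6730029198769], [0.0, 0.0, 1.0]] [-0.01646574  0.          0.          0.          0.        ] [[0.89, -0.305, 0.338, 0.241], [-0.455, -0.592, 0.665, -0.613], [-0.003, -0.746, -0.666, 0.623], [0.0, 0.0, 0.0, 1.0]]
top [[480.6204586518562, 0.0, 326.114000231174], [0.0, 480.6204586518562, 188.8969275948041], [0.0, 0.0, 1.0]] [0.04577385 0.         0.         0.         0.        ] [[0.003, -0.983, 0.183, 0.342], [-1.0, -0.003, -0.003, -0.048], [0.004, -0.183, -0.983, 1.028], [0.0, 0.0, 0.0, 1.0]]
wrist [[324.8660661189689, 0.0, 321.03469437193945], [0.0, 324.8660661189689, 194.73420909368957], [0.0, 0.0, 1.0]] [-0.03641931  0.          0.          0.          0.        ] [[0.422, 0.871, 0.252, 0.21], [0.907, -0.405, -0.121, 0.619], [-0.003, 0.28, -0.96, 0.374], [0.0, 0.0, 0.0, 1.0]]
```

View pics/top0.png

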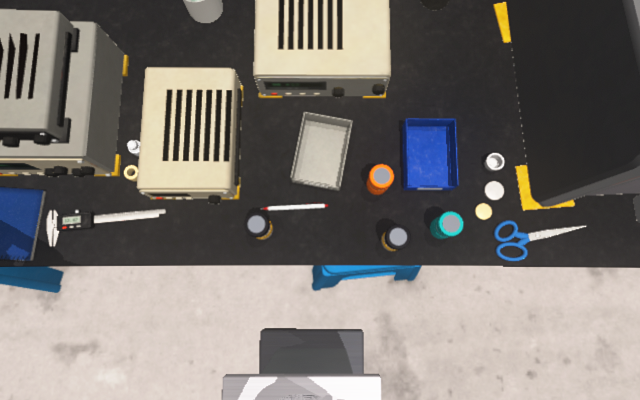

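View pics/scene0.png

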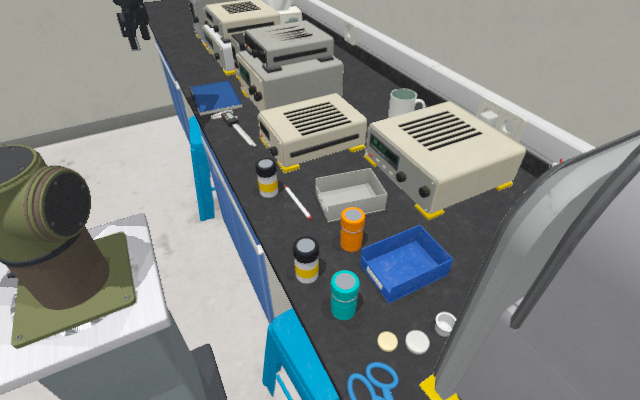

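Candidates in the top view are black cap with yellow band at (258,225) and (395,238), orange at (380,178) and turquoise at (448,224). The first two fit the description. I'll confirm them in a crop and triangulate.

```bash
cat > h.py <<'E'
import numpy as np,cv2
def load(n): return dict(np.load(f"pics/{n}.npz"))
def ray(d,uv):
    p=cv2.undistortPoints(np.array(uv,float).reshape(-1,1,2),d["camera_matrix"],d["dist_coeffs"]).reshape(-1,2)
    v=np.c_[p,np.ones(len(p))]@d["T"][:3,:3].T
    return d["T"][:3,3],v/np.linalg.norm(v,axis=1)[:,None]
def plane(d,uv,z):
    o,v=ray(d,uv); return o+v*((z-o[2])/v[:,2])[:,None]
def tri(d1,u1,d2,u2):
    o1,v1=ray(d1,[u1]);o2,v2=ray(d2,[u2]);v1=v1[0];v2=v2[0]
    s=np.linalg.lstsq(np.c_[v1,-v2],o2-o1,rcond=None)[0]
    a=o1+s[0]*v1;b=o2+s[1]*v2
    return (a+b)/2,np.linalg.norm(a-b)
E
python3 - <<'E'
from h import *
import cv2
def hs(d): return cv2.cvtColor(d["pixels"],cv2.COLOR_RGB2HSV)
for n,bs in(("top0",[(235,195,290,250),(370,215,425,260)]),("scene0",[(248,150,290,205),(285,230,330,290)])):
    d=load(n);g=cv2.cvtColor(d["pixels"],cv2.COLOR_RGB2GRAY);H=hs(d)
    for x0,y0,x1,y1 in bs:
        sub=((g>70)&(g<150)&(H[:,:,1]<90)).astype(np.uint8)[y0:y1,x0:x1]
        c,_=cv2.findContours(sub,cv2.RETR_EXTERNAL,cv2.CHAIN_APPROX_NONE)
        for k in c:
            if cv2.contourArea(k)>60:
                e=cv2.fitEllipse(k);print(n,np.round([e[0][0]+x0,e[0][1]+y0],1),np.round(e[1],1))
    b=cv2.inRange(H,(110,120,60),(125,255,255))
    gr=cv2.inRange(H,(0,0,95),(179,45,200))
    for nm,m,bx in(("blue",b,(395,110,465,195) if n=="top0" else (355,222,460,305)),("grey",gr,(285,105,357,195) if n=="top0" else (312,165,390,222))):
        x0,y0,x1,y1=bx;m=cv2.morphologyEx(m[y0:y1,x0:x1],cv2.MORPH_CLOSE,np.ones((5,5)))
        c,_=cv2.findContours(m,cv2.RETR_EXTERNAL,cv2.CHAIN_APPROX_NONE);k=max(c,key=cv2.contourArea)
        hull=cv2.convexHull(k);ap=cv2.approxPolyDP(hull,4,True).reshape(-1,2)+[x0,y0]
        print(n,nm,cv2.contourArea(k),ap.tolist())
t=load("top0")["pixels"];s=load("scene0")["pixels"]
A=cv2.resize(t[100:260,230:470],None,fx=3.2,fy=3.2,interpolation=2)[:, :768]
B=cv2.resize(s[150:300,240:465],None,fx=3,fy=3,interpolation=2)
cv2.imwrite("pics/cropA.png",A[:,:,::-1]);cv2.imwrite("pics/cropB.png",B[:,:,::-1])
E
```

```text
top0 [255.9 223.8] [17.7 18. ]
top0 blue 3725.0 [[454, 118], [458, 185], [404, 189], [405, 119]]
top0 grey 3503.5 [[303, 112], [352, 120], [338, 189], [290, 177]]
scene0 [283.1 197.8] [12.6 15.3]
scene0 [270.7 173.8] [22.7 37.3]
scene0 [265.  163.2] [ 8.9 14.6]
scene0 [283.1 157.1] [15. 17.]
scene0 [301.6 279.8] [14.9 31.9]
scene0 [312.5 272.4] [34.8 56.3]
scene0 [302.5 246.7] [29.9 37.4]
scene0 blue 1695.5 [[420, 225], [453, 259], [449, 270], [389, 304], [369, 277], [381, 240]]
scene0 grey 2847.5 [[371, 168], [389, 193], [384, 209], [357, 221], [327, 221], [315, 178]]
```

View pics/cropA.png

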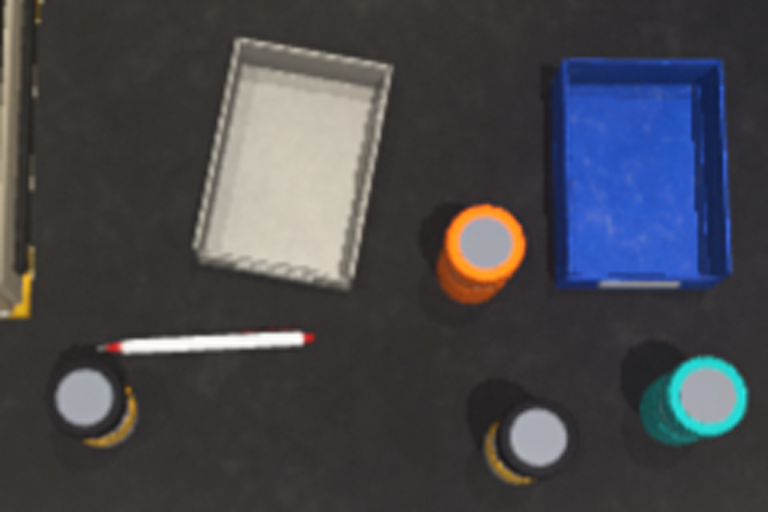

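View pics/cropB.png

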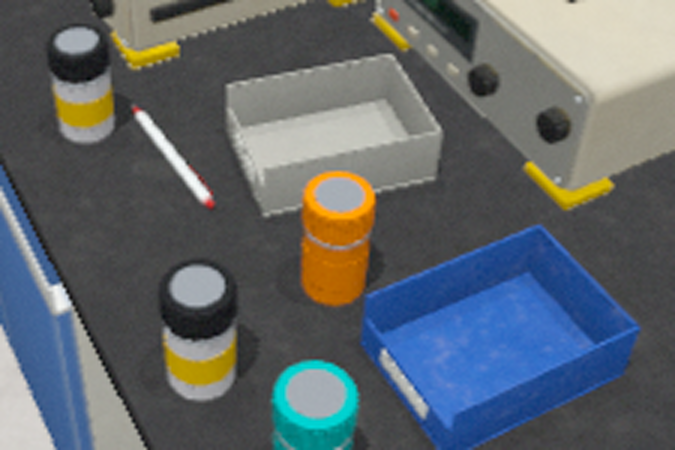

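The crops confirm them: the cans at top (256,224) and (398,237) have black caps and yellow bands. The orange and turquoise ones are look-alikes. Next I triangulate the cap discs and the bins' far rim corners.

Run:
```python
from h import *
t=load("top0");s=load("scene0")
a=lambda x,y:(x/3.2+230-.35,y/3.2+100-.35); b=lambda x,y:(x/3+240-.35,y/3+150-.35)
P={}
for n,u,v in[("L",a(84,397),b(80,40)),("R",a(538,437),b(199,287)),("orange",a(485,243),b(341,194)),("turq",a(709,394),b(316,392)),
 ("bFL",a(564,60),b(540,228)),("bFR",a(724,60),b(637,327)),("gFL",a(237,40),b(393,57)),("gFR",a(391,66),b(440,133))]:
    p,e=tri(t,u,s,v);P[n]=p;print(n,np.round(p,4),"gap",round(e,4))
for k in "bg":
    l,r=P[k+"FL"],P[k+"FR"];w=r-l;yw=np.linalg.norm(w[:2]);ydir=-w[:2]/yw;xd=np.array([ydir[1],-ydir[0]])
    print(k,"width",yw,"yaw",np.arctan2(xd[1],xd[0]),"centre",((l+r)/2)[:2]-xd*.073)
# front corners on planes for check
print(plane(t,[a(555,284),a(731,274)],.04), plane(t,[a(197,255),a(350,288)],.04))
T=t["T"]
from workcell import observe
from scipy.spatial.transform import Rotation as R
o=observe();q=o["tcp_rot"];print(R.from_quat(np.r_[q[1:],q[0]]).as_matrix().round(3))
```

```text
L [0.4481 0.0858 0.0916] gap 0.0017
R [ 0.4234 -0.1906  0.0909] gap 0.0008
orange [ 0.544  -0.1606  0.0918] gap 0.0003
turq [ 0.449  -0.2943  0.0938] gap 0.0025
bFL [ 0.6765 -0.2197  0.0503] gap 0.0021
bFR [ 0.6735 -0.3231  0.0561] gap 0.0045
gFL [ 0.6911 -0.003   0.0496] gap 0.0004
gFR [ 0.6706 -0.1045  0.0526] gap 0.0033
b width 0.10344214641799086 yaw -0.02901095528534925 centre [ 0.60200879 -0.2692554 ]
g width 0.10362392918160328 yaw -0.19903373329477103 centre [ 0.6093267  -0.03931049]
[[ 0.52809095 -0.21204022  0.04      ]
 [ 0.53512561 -0.32685297  0.04      ]] [[ 0.54663417  0.02217037  0.04      ]
 [ 0.52497387 -0.07811124  0.04      ]]
[[-0.907  0.422 -0.001]
 [ 0.422  0.907 -0.001]
 [ 0.    -0.002 -1.   ]]
```

```bash
python3 -m creep '{"travel":[[-10,-10,0],[-30,-31,0],[-55,-57,0],[-82,-85,0],[-110,-113,0],[-138,-142,0],[-166,-171,0],[-194,-200,0],[-222,-229,0],[-250,-258,0],[-275,-283,0],[-296,-306,0]],"dr":[[0,0,-0.03],[0,0,-0.06],[0,0,-0.1],[0,0,-0.14],[0,0,-0.18],[0,0,-0.22],[0,0,-0.26],[0,0,-0.3],[0,0,-0.34],[0,0,-0.38],[0,0,-0.41],[0,0,-0.436]]}' 85
python3 -m creep '{"travel":[[0,0,0]],"dr":[[0,0,0]]}'
python3 - <<'E'
from workcell import observe
from scipy.spatial.transform import Rotation as R
import numpy as np
o=observe();q=o["tcp_rot"];M=R.from_quat(np.r_[q[1:],q[0]]).as_matrix();print(M.round(3),o["tool_pos"])
print((M.T@(np.array([.448,.086,.16])-o["tool_pos"])*1000).round(1), o["q"])
E
```

```text
t: 1.15
tool_pos: [0.4138, 0.1847, 0.2212]
tcp_rot: [0.0, -0.0, 1.0, -0.0]
contact_force: [0.9, -0.5, 0.0]
width: 0.0727
t: 1.23
tool_pos: [0.4146, 0.1827, 0.2211]
tcp_rot: [0.0, 0.002, 1.0, -0.001]
contact_force: [-0.6, 0.1, -0.1]
width: 0.0723
[[-1.     0.005  0.001]
 [ 0.005  1.    -0.002]
 [-0.001 -0.002 -1.   ]] [0.414616   0.18273225 0.22112555]
[-33.8 -96.5  61.3] [ 2.97764814e-01 -3.31858559e-01  2.07060687e+00 -1.95638727e-03
  1.40288593e+00 -1.26794705e+00]
```

```bash
python3 -m creep '{"travel":[[-8,-24,5],[-16,-48,15],[-25,-72,25],[-31,-90,35],[-33,-97,41],[-33,-97,41]],"dr":[[0,0,0],[0,0,0],[0,0,0],[0,0,0],[0,0,0],[0,0,0]]}'
python3 - <<'E'
from h import *
from workcell import observe,snapshot
d=snapshot("wrist");np.savez("pics/w1.npz",**d)
cv2.imwrite("pics/w1.png",d["pixels"][:,:,::-1]);print(observe()["tool_pos"])
def proj(P):
    T=d["T"];r=T[:3,:3].T;return cv2.projectPoints(np.array(P,float).reshape(-1,1,3),cv2.Rodrigues(r)[0],-r@T[:3,3],d["camera_matrix"],d["dist_coeffs"])[0].reshape(-1,2)
print(proj([.448,.086,.091]))
E
```

```text
t: 1.73
tool_pos: [0.4457, 0.0892, 0.1784]
tcp_rot: [-0.002, 0.001, 1.0, -0.0]
contact_force: [0.4, 0.0, 1.0]
width: 0.0725
[0.44594079 0.09001243 0.1794151 ]
[[317.3822517  198.58646516]]
```

View pics/w1.png

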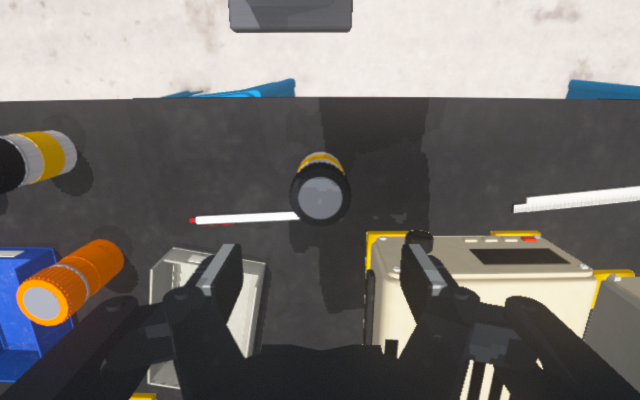

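Wrist view: the left canister's cap is at (321,198), predicted (317,199), so about 3 mm off in y. I'll descend on (0.448, 0.089).

```bash
python3 -m creep '{"travel":[[-1,0,15],[-2,1,35],[-2,1,55],[-2,1,75],[-2,1,92],[-2,1,102],[-2,1,103]],"dr":[[0,0,0],[0,0,0],[0,0,0],[0,0,0],[0,0,0],[0,0,0],[0,0,0]]}'
python3 -m creep '{"travel":[[0,0,0],[0,0,0]],"dr":[[0,0,0],[0,0,0]]}'
```

```text
t: 2.37
tool_pos: [0.447, 0.0919, 0.0756]
tcp_rot: [-0.002, -0.001, 1.0, 0.0]
contact_force: [-0.6, 0.1, -0.3]
width: 0.0729
t: 2.53
tool_pos: [0.4495, 0.0915, 0.0787]
tcp_rot: [0.001, -0.0, 1.0, 0.0]
contact_force: [0.2, 1.2, 0.4]
width: 0.0727
```

```bash
python3 -m creep '{"travel":[[0,-2,0],[0,-2,0]],"dr":[[0,0,0],[0,0,0]]}'
python3 -m creep '{"travel":[[0,0,0],[0,0,0],[0,0,0],[0,0,0],[0,0,0],[0,0,0],[0,0,0],[0,0,0]],"dr":[[0,0,0],[0,0,0],[0,0,0],[0,0,0],[0,0,0],[0,0,0],[0,0,0],[0,0,0]]}' 30
python3 -m creep '{"travel":[[0,0,-3],[0,0,-10],[0,0,-20],[0,0,-30],[0,0,-30],[0,0,-30]],"dr":[[0,0,0],[0,0,0],[0,0,0],[0,0,0],[0,0,0],[0,0,0]]}'
for i in 1 2 3; do python3 -m creep '{"travel":[[0,0,0],[0,0,0],[0,0,0]],"dr":[[0,0,0],[0,0,0],[0,0,0]]}'; done; python3 -c "
from workcell import observe;print(observe())"
```

```text
t: 2.7
tool_pos: [0.4496, 0.0888, 0.0787]
tcp_rot: [0.001, -0.0, 1.0, 0.0]
contact_force: [-0.7, 0.3, 0.0]
width: 0.0727
t: 3.37
tool_pos: [0.4528, 0.0874, 0.0824]
tcp_rot: [0.004, -0.0, 1.0, -0.002]
contact_force: [-0.8, -6.5, 17.8]
width: 0.0258
t: 3.87
tool_pos: [0.4491, 0.089, 0.1082]
tcp_rot: [0.001, -0.0, 1.0, 0.0]
contact_force: [0.6, -0.2, 0.0]
width: 0.0259
t: 4.12
tool_pos: [0.4481, 0.0889, 0.1066]
tcp_rot: [-0.001, -0.0, 1.0, -0.0]
contact_force: [-0.2, 0.7, -0.3]
width: 0.0254
t: 4.37
tool_pos: [0.4485, 0.0889, 0.1071]
tcp_rot: [-0.0, -0.0, 1.0, -0.0]
contact_force: [-0.1, -0.1, -0.3]
width: 0.0256
t: 4.62
tool_pos: [0.4486, 0.0889, 0.1073]
tcp_rot: [0.0, -0.0, 1.0, -0.0]
contact_force: [1.1, 0.1, -0.4]
width: 0.0255
{'t': 4.6167, 'q': array([ 7.81288409e-02, -2.15596383e-01,  2.17638641e+00, -1.46716157e-05,
        1.18077621e+00, -1.49288174e+00]), 'joint_velocities': array([ 1.93805446e-03,  7.50594259e-04,  4.15966776e-04,  2.19464739e-03,
       -8.13832633e-05,  3.07517240e-04]), 'effort': array([ 6.78872057e-04, -2.40150958e+01, -3.40279698e+01, -1.93328310e-04,
        4.84592420e-04,  4.79585890e-05]), 'tool_pos': array([0.44860047, 0.08888024, 0.10732029]), 'tcp_rot': array([ 1.36981517e-05, -1.09917283e-04,  9.99999994e-01, -5.73471245e-06]), 'contact_force': array([ 1.12628062,  0.1419228 , -0.41319336]), 'ft_torque': array([-0.03366203, -0.00965784,  0.02633181]), 'width': 0.025494953346543423}
```

The fingers closed to 25 mm, so they aren't on the cap. I'll look.

Run:
```python
from h import *
from workcell import snapshot
d=snapshot("scene");np.savez("pics/s2.npz",**d);e=snapshot("wrist");np.savez("pics/w2.npz",**e);t=snapshot("top");np.savez("pics/t2.npz",**t)
a=cv2.resize(d["pixels"][120:300,200:420],(400,327));b=cv2.resize(e["pixels"],(400,250));c=cv2.resize(t["pixels"][150:280,200:420],(400,236))
im=np.zeros((580,800,3),np.uint8);im[:327,:400]=a;im[330:580,:400]=b;im[:236,400:]=c
cv2.imwrite("pics/m2.png",im[:,:,::-1])
```

```text
(no output)
```

View pics/m2.png

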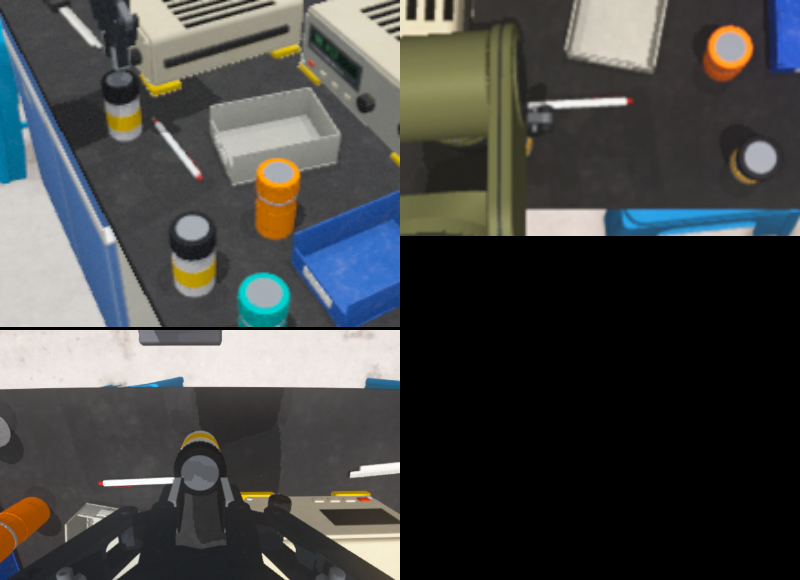

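Run:
```python
from h import *
d=load("s2");e=load("w2");t=load("t2")
def proj(d,P):
    T=d["T"];r=T[:3,:3].T;return cv2.projectPoints(np.array(P,float).reshape(-1,1,3),cv2.Rodrigues(r)[0],-r@T[:3,3],d["camera_matrix"],d["dist_coeffs"])[0].reshape(-1,2).round(1)
P=[[.4486,.0889,.0933],[.4486,.0889,.1073],[.448,.088,.09]]
for n,x in(("s",d),("w",e),("t",t)): print(n,proj(x,P).tolist())
print(e["T"].round(3))
im=np.zeros((600,800,3),np.uint8)
im[:600,:400]=cv2.resize(d["pixels"][90:210,220:300],(400,600),interpolation=2)
im[:300,400:]=cv2.resize(e["pixels"][190:310,240:400],(400,300),interpolation=2)
im[300:,400:]=cv2.resize(t["pixels"][180:255,230:330],(400,300),interpolation=2)
cv2.imwrite("pics/m3.png",im[:,:,::-1])
```

```text
s [[265.6, 161.7], [265.0, 156.9], [265.7, 163.1]]
w [[321.5, 232.3], [321.6, 242.9], [320.0, 229.1]]
t [[254.3, 222.9], [253.2, 222.1], [255.0, 223.4]]
[[-0.     0.96   0.28   0.378]
 [ 1.     0.    -0.001  0.089]
 [-0.001  0.28  -0.96   0.262]
 [ 0.     0.     0.     1.   ]]
```

View pics/m3.png

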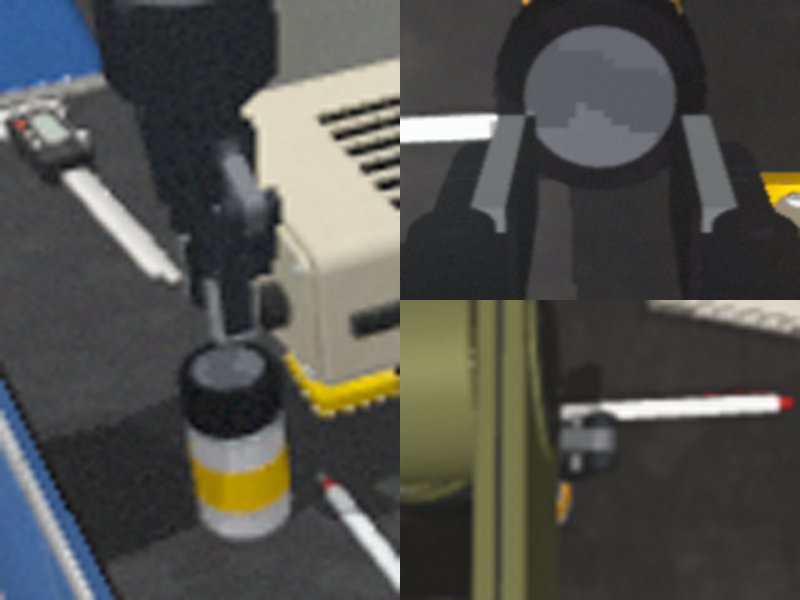

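The fingertips look higher than the stated 14 mm ahead of the TCP. That would explain the 18 N upward push: they closed on top of the cap. I'll triangulate a tip to check.

Run:
```python
from h import *
s=load("s2");w=load("w2")
for nm,u,v in(("+y tip",(359,237),(263,158)),("-y tip",(286,237),(267,157))):
    print(nm,tri(w,u,s,v))
# where tips' rays from wrist cross x=.4376,.4486 planes
o,r=ray(w,[(359,237),(286,237)])
for x in(.4376,.4486): print(x,(o+r*((x-o[0])/r[:,0])[:,None]).round(4).tolist())
# cap disc / wrist vs scene triangulation of cap top now
print(tri(w,(480/2.5/1+240-0,190+96/2.5) if 0 else ((600-400)/2.5+240,190+96/2.5),s,(220+230/5,90+368/5)))
```

```text
+y tip (array([0.45081483, 0.11008887, 0.09102736]), np.float64(0.002975787087306667))
-y tip (array([0.44496557, 0.07161483, 0.11686032]), np.float64(0.007009836068026374))
0.4376 [[0.4376, 0.106, 0.1249], [0.4376, 0.0727, 0.1249]]
0.4486 [[0.4486, 0.1091, 0.0998], [0.4486, 0.0697, 0.0998]]
(array([0.44850652, 0.08802208, 0.08822018]), np.float64(0.0003410581997738776))
```

Contact evidence puts the tips about 9 mm behind the reported TCP: the cap top is at 0.0916 and the TCP was at 0.0824 when they pressed. I'll reopen and go about 20 mm deeper, which is safe either way because the tips stay above 0.04.

```bash
python3 -m creep '{"travel":[[0,0,0],[0,0,0],[0,0,0],[0,0,0],[0,0,0],[0,0,0]],"dr":[[0,0,0],[0,0,0],[0,0,0],[0,0,0],[0,0,0],[0,0,0]]}' 85
python3 -m creep '{"travel":[[0,0,8],[0,0,18],[0,0,28],[0,0,38],[0,0,45],[0,0,50],[0,0,50],[0,0,50]],"dr":[[0,0,0],[0,0,0],[0,0,0],[0,0,0],[0,0,0],[0,0,0],[0,0,0],[0,0,0]]}'
python3 -m creep '{"travel":[[0,0,0],[0,0,0],[0,0,0],[0,0,0],[0,0,0],[0,0,0],[0,0,0],[0,0,0]],"dr":[[0,0,0],[0,0,0],[0,0,0],[0,0,0],[0,0,0],[0,0,0],[0,0,0],[0,0,0]]}' 30
```

```text
t: 5.27
tool_pos: [0.4486, 0.0889, 0.1073]
tcp_rot: [0.0, -0.0, 1.0, -0.0]
contact_force: [0.3, 0.5, -0.3]
width: 0.073
t: 5.93
tool_pos: [0.4484, 0.0889, 0.0569]
tcp_rot: [-0.0, -0.0, 1.0, -0.0]
contact_force: [0.6, 0.5, 0.2]
width: 0.0725
t: 6.6
tool_pos: [0.4497, 0.0889, 0.0585]
tcp_rot: [0.001, -0.0, 1.0, 0.0]
contact_force: [0.3, -0.7, 5.7]
width: 0.0461
```

```bash
python3 -m creep '{"travel":[[0,0,-3],[0,0,-8],[0,0,-15],[0,0,-22],[0,0,-28],[0,0,-30]],"dr":[[0,0,0],[0,0,0],[0,0,0],[0,0,0],[0,0,0],[0,0,0]]}'
for i in 1 2 3; do python3 -m creep '{"travel":[[0,0,0],[0,0,0],[0,0,0],[0,0,0]],"dr":[[0,0,0],[0,0,0],[0,0,0],[0,0,0]]}'; done
python3 - <<'E'
from h import *
from workcell import observe,snapshot
print(observe())
d=snapshot("scene");np.savez("pics/s4.npz",**d);e=snapshot("wrist");np.savez("pics/w4.npz",**e)
im=np.zeros((600,800,3),np.uint8)
im[:600,:400]=cv2.resize(d["pixels"][90:210,220:300],(400,600),interpolation=2)
im[:300,400:]=cv2.resize(e["pixels"][190:310,240:400],(400,300),interpolation=2)
cv2.imwrite("pics/m4.png",im[:,:,::-1])
E
```

```text
t: 7.1
tool_pos: [0.4494, 0.089, 0.0888]
tcp_rot: [0.001, -0.0, 1.0, 0.0]
contact_force: [0.5, 0.4, -0.9]
width: 0.0462
t: 7.43
tool_pos: [0.4482, 0.0888, 0.0869]
tcp_rot: [-0.0, -0.0, 1.0, -0.0]
contact_force: [-0.1, -0.3, -1.4]
width: 0.0462
t: 7.77
tool_pos: [0.4485, 0.0889, 0.0872]
tcp_rot: [-0.0, -0.0, 1.0, -0.0]
contact_force: [0.9, 0.3, -1.7]
width: 0.046
t: 8.1
tool_pos: [0.4486, 0.0889, 0.0873]
tcp_rot: [0.0, -0.0, 1.0, 0.0]
contact_force: [-0.2, -1.0, -1.5]
width: 0.046
{'t': 8.1, 'q': array([ 7.81542328e-02, -1.89324439e-01,  2.19114438e+00,  1.12310667e-05,
        1.13973511e+00, -1.49289503e+00]), 'joint_velocities': array([ 0.00087645, -0.00037617,  0.00059375, -0.00124685,  0.0007061 ,
       -0.00122052]), 'effort': array([-2.53614671e-04, -2.50435174e+01, -3.39530754e+01, -4.83411586e-04,
        2.88071125e-03,  1.11816306e-05]), 'tool_pos': array([0.44860993, 0.08889936, 0.0873405 ]), 'tcp_rot': array([ 1.83482696e-05, -1.24121142e-04,  9.99999992e-01,  6.55204200e-06]), 'contact_force': array([-0.22803386, -1.0228721 , -1.53312332]), 'ft_torque': array([ 0.01730544, -0.01830312, -0.00768973]), 'width': 0.04596080219687135}
```

View pics/m4.png

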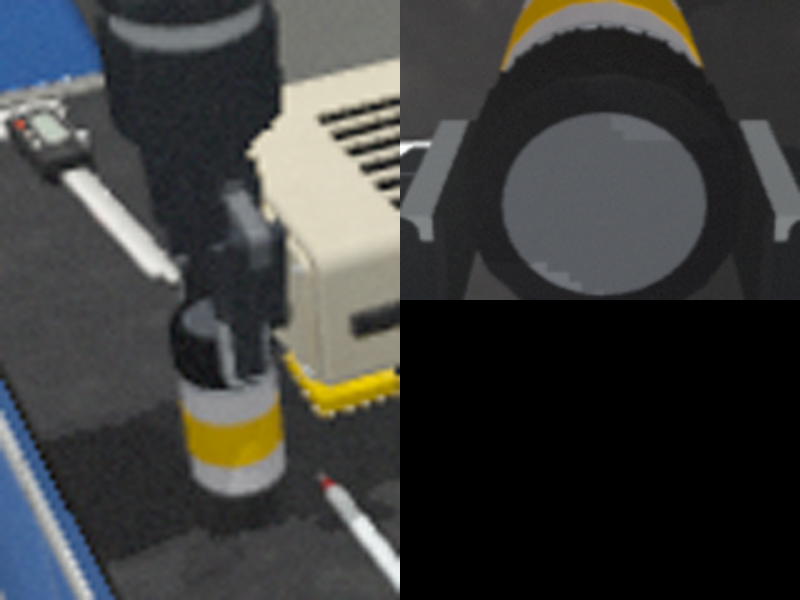

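The canister is held upright by its cap and lifted about 30 mm. It weighs about 1.5 N, so canister_L is the empty one and goes to the grey bin. Foot-to-TCP is 57 mm.

```bash
python3 -m creep '{"travel":[[0,0,-8],[0,-2,-25],[0,-8,-45],[-5,-20,-60],[-18,-36,-70],[-38,-54,-70],[-62,-72,-70],[-86,-90,-70],[-110,-105,-70],[-133,-118,-70],[-150,-126,-70],[-160,-129,-70]],"dr":[[0,0,0],[0,0,0],[0,0,0],[0,0,0],[0,0,0],[0,0,0],[0,0,0],[0,0,0],[0,0,0],[0,0,0],[0,0,0],[0,0,0]]}'
python3 -m creep '{"travel":[[0,0,0],[0,0,0],[0,0,0],[0,0,0],[0,0,0]],"dr":[[0,0,0],[0,0,0],[0,0,0],[0,0,0],[0,0,0]]}'
```

```text
t: 9.2
tool_pos: [0.6104, -0.0415, 0.1579]
tcp_rot: [0.0, 0.001, 1.0, -0.0]
contact_force: [-0.3, 0.3, -0.2]
width: 0.0463
t: 9.62
tool_pos: [0.6078, -0.0395, 0.1575]
tcp_rot: [-0.0, -0.0, 1.0, 0.0]
contact_force: [0.2, 0.2, -0.7]
width: 0.0459
```

```bash
python3 -m creep '{"travel":[[0,0,8],[0,0,22],[0,0,38],[0,0,54],[0,0,70],[0,0,82],[0,0,89],[0,0,92],[0,0,92],[0,0,92]],"dr":[[0,0,0],[0,0,0],[0,0,0],[0,0,0],[0,0,0],[0,0,0],[0,0,0],[0,0,0],[0,0,0],[0,0,0]]}'
python3 -m creep '{"travel":[[0,0,2],[0,0,4],[0,0,5],[0,0,6],[0,0,6],[0,0,6]],"dr":[[0,0,0],[0,0,0],[0,0,0],[0,0,0],[0,0,0],[0,0,0]]}'
```

```text
t: 10.45
tool_pos: [0.6091, -0.0402, 0.0658]
tcp_rot: [0.0, -0.0, 1.0, -0.0]
contact_force: [-0.2, 0.2, -0.9]
width: 0.0459
t: 10.95
tool_pos: [0.6096, -0.0402, 0.061]
tcp_rot: [0.001, -0.0, 1.0, -0.0]
contact_force: [-1.3, 0.1, 5.1]
width: 0.046
```

```bash
python3 -m creep '{"travel":[[0,0,0],[0,0,0],[0,0,0],[0,0,0],[0,0,0],[0,0,0]],"dr":[[0,0,0],[0,0,0],[0,0,0],[0,0,0],[0,0,0],[0,0,0]]}' 75
python3 -m creep '{"travel":[[0,0,-5],[0,0,-20],[0,0,-42],[0,0,-68],[0,0,-95],[0,0,-115],[0,0,-120]],"dr":[[0,0,0],[0,0,0],[0,0,0],[0,0,0],[0,0,0],[0,0,0],[0,0,0]]}'
python3 -m creep '{"travel":[[0,0,0],[0,0,0]],"dr":[[0,0,0],[0,0,0]]}'
```

```text
t: 11.45
tool_pos: [0.6085, -0.0401, 0.0591]
tcp_rot: [-0.0, -0.0, 1.0, 0.0]
contact_force: [-0.9, 0.4, 0.6]
width: 0.0644
t: 12.03
tool_pos: [0.6111, -0.0404, 0.1848]
tcp_rot: [0.004, -0.0, 1.0, -0.001]
contact_force: [0.2, 0.8, 0.0]
width: 0.0645
t: 12.2
tool_pos: [0.6082, -0.04, 0.1785]
tcp_rot: [-0.0, -0.0, 1.0, 0.0]
contact_force: [0.2, -0.4, 0.3]
width: 0.0644
```

```bash
python3 -m creep '{"travel":[[8,-6,0],[24,-19,0],[44,-36,0],[65,-53,0],[87,-71,0],[109,-89,0],[131,-107,0],[152,-124,0],[170,-139,0],[181,-148,0],[185,-151,0],[185,-151,0]],"dr":[[0,0,0],[0,0,0],[0,0,0],[0,0,0],[0,0,0],[0,0,0],[0,0,0],[0,0,0],[0,0,0],[0,0,0],[0,0,0],[0,0,0]]}' 85
python3 -m creep '{"travel":[[0,0,0],[0,0,0],[0,0,0],[0,0,0],[0,0,0]],"dr":[[0,0,0],[0,0,0],[0,0,0],[0,0,0],[0,0,0]]}'
python3 - <<'E'
from h import *
from workcell import observe,snapshot
d=snapshot("wrist");np.savez("pics/w5.npz",**d);t=snapshot("scene");np.savez("pics/s5.npz",**t)
print(observe()["tool_pos"])
im=np.vstack([cv2.resize(d["pixels"][80:320,100:540],(550,300)),cv2.resize(t["pixels"][130:310,220:550],(550,300))])
cv2.imwrite("pics/w5.png",im[:,:,::-1])
g=cv2.cvtColor(d["pixels"],cv2.COLOR_RGB2GRAY)
m=cv2.inRange(g,85,160)[140:250,260:380]
c,_=cv2.findContours(m,cv2.RETR_EXTERNAL,cv2.CHAIN_APPROX_NONE)
for k in c:
    if cv2.contourArea(k)>300:
        e=cv2.fitEllipse(k);u=(e[0][0]+260,e[0][1]+140);print(np.round(u,1),np.round(e[1],1),plane(d,[u],.0905))
E
```

```text
t: 13.2
tool_pos: [0.422, -0.1913, 0.1777]
tcp_rot: [-0.001, 0.001, 1.0, 0.001]
contact_force: [0.8, 0.3, -0.6]
width: 0.0725
t: 13.62
tool_pos: [0.424, -0.1907, 0.1793]
tcp_rot: [-0.0, -0.001, 1.0, 0.0]
contact_force: [0.5, 0.4, -0.4]
width: 0.0729
[ 0.42391946 -0.19086809  0.17932797]
[323.2 194. ] [42.3 44.3] [[ 0.42328164 -0.18933103  0.0905    ]]
[322.4 166.9] [35.  40.8] [[ 0.40187356 -0.1900645   0.0905    ]]
```

View pics/w5.png

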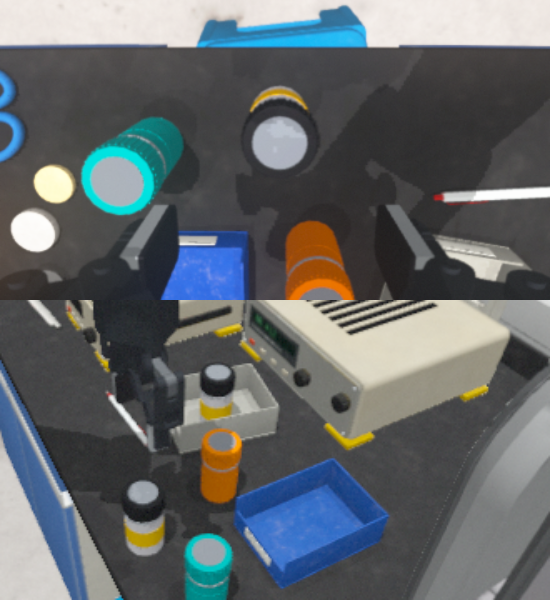

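The empty can stands upright in the grey bin (scene crop, (215,390)). Cap R is at (0.423, -0.189), matching the first measurement to about 1 mm, so I'll descend and grip it.

```bash
python3 -m creep '{"travel":[[0,1,10],[0,1,28],[0,1,48],[0,1,68],[0,1,88],[0,1,105],[0,1,117],[0,1,122],[0,1,122],[0,1,122]],"dr":[[0,0,0],[0,0,0],[0,0,0],[0,0,0],[0,0,0],[0,0,0],[0,0,0],[0,0,0],[0,0,0],[0,0,0]]}'
python3 -m creep '{"travel":[[0,0,0],[0,0,0],[0,0,0],[0,0,0],[0,0,0],[0,0,0],[0,0,0],[0,0,0]],"dr":[[0,0,0],[0,0,0],[0,0,0],[0,0,0],[0,0,0],[0,0,0],[0,0,0],[0,0,0]]}' 30
python3 -m creep '{"travel":[[0,0,-3],[0,0,-8],[0,0,-15],[0,0,-22],[0,0,-28],[0,0,-30]],"dr":[[0,0,0],[0,0,0],[0,0,0],[0,0,0],[0,0,0],[0,0,0]]}'
for i in 1 2 3; do python3 -m creep '{"travel":[[0,0,0],[0,0,0],[0,0,0],[0,0,0]],"dr":[[0,0,0],[0,0,0],[0,0,0],[0,0,0]]}'; done
```

```text
t: 14.55
tool_pos: [0.4239, -0.1903, 0.0576]
tcp_rot: [0.0, -0.0, 1.0, -0.0]
contact_force: [0.7, -0.8, -0.2]
width: 0.0729
t: 15.22
tool_pos: [0.4248, -0.1905, 0.0591]
tcp_rot: [0.001, -0.0, 1.0, -0.0]
contact_force: [-1.5, 2.1, 6.3]
width: 0.0455
t: 15.72
tool_pos: [0.4243, -0.1905, 0.0888]
tcp_rot: [0.001, -0.0, 1.0, -0.001]
contact_force: [-0.6, -0.5, -4.4]
width: 0.0464
t: 16.05
tool_pos: [0.4233, -0.1899, 0.0868]
tcp_rot: [-0.0, -0.0, 1.0, 0.0]
contact_force: [-0.8, -0.4, -4.8]
width: 0.0457
t: 16.38
tool_pos: [0.4236, -0.1901, 0.0872]
tcp_rot: [-0.0, -0.0, 1.0, 0.0]
contact_force: [0.4, 0.2, -4.8]
width: 0.0456
t: 16.72
tool_pos: [0.4236, -0.1901, 0.0873]
tcp_rot: [-0.0, -0.0, 1.0, 0.0]
contact_force: [0.2, -0.8, -4.0]
width: 0.046
```

It weighs about 4.5 N, so this is the full one and goes to the blue bin.

```bash
python3 -m creep '{"travel":[[0,0,-6],[0,0,-18],[0,0,-33],[0,0,-50],[0,0,-65],[0,0,-76],[0,0,-80],[-8,-4,-80],[-22,-10,-80],[-40,-18,-80],[-60,-27,-80],[-80,-36,-80]],"dr":[[0,0,0],[0,0,0],[0,0,0],[0,0,0],[0,0,0],[0,0,0],[0,0,0],[0,0,0],[0,0,0],[0,0,0],[0,0,0],[0,0,0]]}'
python3 -m creep '{"travel":[[-20,-9,0],[-40,-18,0],[-60,-27,0],[-76,-34,0],[-88,-40,0],[-96,-43,0],[-99,-44,0],[-99,-44,0],[-99,-44,0],[-99,-44,0],[-99,-44,0]],"dr":[[0,0,0],[0,0,0],[0,0,0],[0,0,0],[0,0,0],[0,0,0],[0,0,0],[0,0,0],[0,0,0],[0,0,0],[0,0,0]]}'
python3 -m creep '{"travel":[[0,0,0],[0,0,0],[0,0,0]],"dr":[[0,0,0],[0,0,0],[0,0,0]]}'
```

```text
t: 17.72
tool_pos: [0.5043, -0.2263, 0.1658]
tcp_rot: [-0.001, -0.0, 1.0, 0.0]
contact_force: [-0.3, 0.4, -4.4]
width: 0.0461
t: 18.63
tool_pos: [0.6021, -0.2698, 0.1673]
tcp_rot: [-0.0, -0.0, 1.0, 0.0]
contact_force: [-0.3, 0.3, -5.0]
width: 0.046
t: 18.88
tool_pos: [0.6025, -0.27, 0.1675]
tcp_rot: [0.0, -0.0, 1.0, -0.0]
contact_force: [0.1, 0.4, -5.5]
width: 0.046
```

```bash
python3 -m creep '{"travel":[[0,0,8],[0,0,22],[0,0,38],[0,0,54],[0,0,70],[0,0,85],[0,0,95],[0,0,101],[0,0,103],[0,0,103],[0,0,103]],"dr":[[0,0,0],[0,0,0],[0,0,0],[0,0,0],[0,0,0],[0,0,0],[0,0,0],[0,0,0],[0,0,0],[0,0,0],[0,0,0]]}'
python3 -m creep '{"travel":[[0,0,2],[0,0,3],[0,0,4],[0,0,5],[0,0,5],[0,0,5]],"dr":[[0,0,0],[0,0,0],[0,0,0],[0,0,0],[0,0,0],[0,0,0]]}'
```

```text
t: 19.8
tool_pos: [0.6033, -0.2704, 0.0653]
tcp_rot: [0.001, -0.0, 1.0, -0.0]
contact_force: [0.3, -1.2, -3.9]
width: 0.0461
t: 20.3
tool_pos: [0.6038, -0.2704, 0.0616]
tcp_rot: [0.001, -0.0, 1.0, -0.0]
contact_force: [-1.4, 2.6, 5.5]
width: 0.0461
```

Contact with the floor: the force went from -4 N to +5.5 N. Release and retreat.

```bash
python3 -m creep '{"travel":[[0,0,0],[0,0,0],[0,0,0],[0,0,0],[0,0,0],[0,0,0]],"dr":[[0,0,0],[0,0,0],[0,0,0],[0,0,0],[0,0,0],[0,0,0]]}' 75
python3 -m creep '{"travel":[[0,0,-4],[0,0,-14],[0,0,-30],[0,0,-52],[0,0,-76],[0,0,-100],[0,0,-115],[0,0,-120]],"dr":[[0,0,0],[0,0,0],[0,0,0],[0,0,0],[0,0,0],[0,0,0],[0,0,0],[0,0,0]]}'
python3 -m creep '{"travel":[[10,5,0],[30,15,0],[55,30,0],[80,45,0],[105,60,0],[130,75,0],[145,85,0],[150,90,0],[150,90,0],[150,90,0],[150,90,0]],"dr":[[0,0,0],[0,0,0],[0,0,0],[0,0,0],[0,0,0],[0,0,0],[0,0,0],[0,0,0],[0,0,0],[0,0,0],[0,0,0]]}'
python3 - <<'E'
from h import *
from workcell import snapshot
t=snapshot("scene");np.savez("pics/s6.npz",**t);d=snapshot("wrist")
cv2.imwrite("pics/m6.png",np.vstack([cv2.resize(t["pixels"][130:310,220:550],(550,300)),cv2.resize(d["pixels"],(480,300))[:, :480] if 0 else cv2.resize(d["pixels"],(550,300))])[:,:,::-1])
E
```

```text
t: 20.8
tool_pos: [0.6026, -0.2701, 0.0591]
tcp_rot: [-0.0, -0.0, 1.0, 0.0]
contact_force: [-0.1, -0.6, 0.9]
width: 0.0642
t: 21.47
tool_pos: [0.6044, -0.2711, 0.1843]
tcp_rot: [0.003, -0.0, 1.0, -0.002]
contact_force: [0.3, -0.3, 0.2]
width: 0.064
t: 22.38
tool_pos: [0.4534, -0.1806, 0.1794]
tcp_rot: [0.0, -0.0, 1.0, -0.0]
contact_force: [0.1, 0.4, -0.1]
width: 0.0641
```

View pics/m6.png

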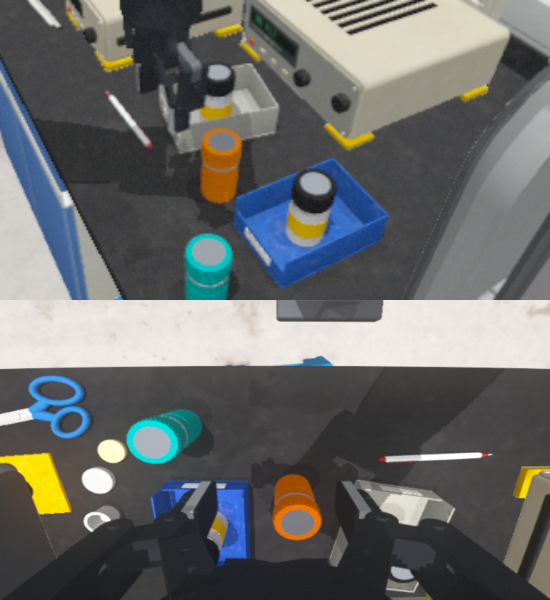

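The full can at (312,210) looks slightly slanted. I'll compare it with a projected vertical axis.

Run:
```python
from h import *
from workcell import snapshot
s=load("s6")
def proj(d,P):
    T=d["T"];r=T[:3,:3].T;return cv2.projectPoints(np.array(P,float).reshape(-1,1,3),cv2.Rodrigues(r)[0],-r@T[:3,3],d["camera_matrix"],d["dist_coeffs"])[0].reshape(-1,2)
for c in((.6025,-.27),(.608,-.04)):
    p=proj(s,[[*c,.002],[*c,.092]]);print("pred foot/top, crop px",((p-[220,130])/.6).round(1).tolist())
t=snapshot("top");np.savez("pics/t6.npz",**t)
m=[cv2.resize(s["pixels"][210:300,355:460],(525,450),interpolation=2)]
im=np.zeros((600,800,3),np.uint8);im[:450,:525]=m[0];im[:450,525:800]=cv2.resize(t["pixels"][105:200,397:455],(275,450),interpolation=2)
p=((proj(s,[[.6025,-.27,.002],[.6025,-.27,.092]])-[355,210]+.5)*5).round().astype(int);cv2.line(im,tuple(map(int,p[0])),tuple(map(int,p[1])),(255,0,0),2)
cv2.imwrite("pics/m7.png",im[:,:,::-1])
```

```text
pred foot/top, crop px [[304.6, 232.5], [315.9, 183.8]]
pred foot/top, crop px [[214.4, 119.2], [217.4, 71.3]]
```

View pics/m7.png

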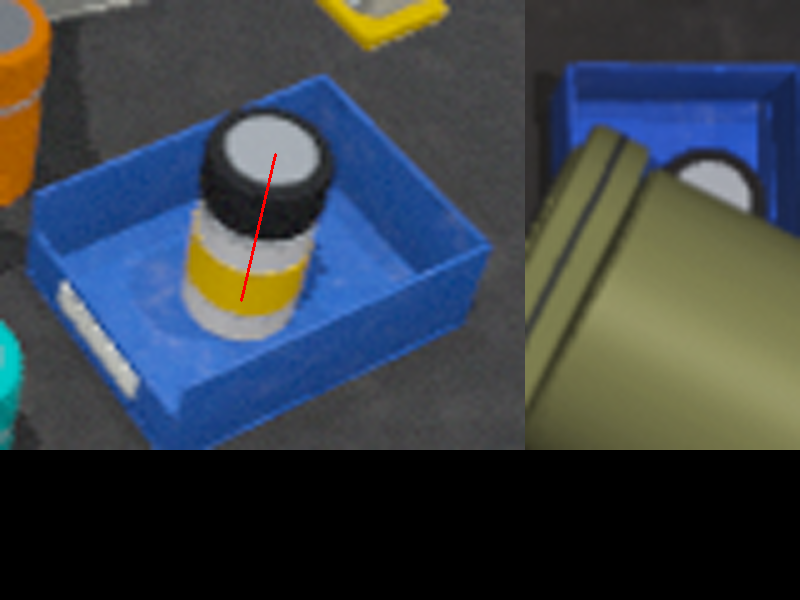

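The slant is just perspective: the projected vertical axis runs parallel to the can, which stands well inside the walls.

```bash
python3 -c "
from workcell import finish_job;print(finish_job())"
```

```text
the job is handed in; nothing more can be done
None
```

Both canisters are in their bins, released, and the job is handed in at about 23 s of robot time. No verdict was reported. The last camera check was on placement only; I did not measure speeds.

- **Empty canister:** the left one, first at (0.448, 0.088), pulled about 1.5 N when lifted. It stands in the grey bin near (0.608, -0.040).
- **Full canister:** the right one, first at (0.423, -0.190), pulled about 4.5 N. It stands in the blue bin near (0.603, -0.270).

**Last checks:** The scene view shows both upright inside the walls. The full one's slant in the picture matches a projected vertical line. The touchdown forces and TCP heights (about 0.059 m against 0.057 m on the table) fit feet on the bin floors. The arm ended clear of everything.

**What disagreed:**
- **First grasp:** it failed. The fingers closed on top of the left cap with an upward push of about 18 N, and the can did not move. The fingertips actually stand about 7–9 mm behind the reported TCP, not 14 mm ahead of it, so I gripped 20 mm deeper.
- **Grip width:** it read 46 mm on the 48 mm cap, though the pictures show the pads on the cap.

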